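Tuck the specimen carrier under the warm-stage flap and hold it pressed flat

TASK

Load the specimen carrier into the warm stage: take it by its upright black grip and slide its plain end flat under the sprung flap, between the cheeks, right up to the stop, letting the flap ride up only by about the carrier's thickness, never prying it up. Then press the grip end down, firmly but not hard (there is glass in it), so that the carrier lies flat on the bed with the sprung temperature probe flush beneath it. Finish like that, still holding it pressed down while the reading settles, with the things round about left where they are.

Things in the scene. Friction and masses are not known exactly. Their poses are not given: they have to be found in the camera images.
- carrier_grip (a point): Centre of the carrier's upright black grip, a block 26 mm long (x), 12 mm thick (y, take it across this) and 18 mm tall on a foot plate 26 mm wide and 2 mm high; its top is 25 mm above the carrier's underside. This point is 16 mm above the underside, 38 mm from the carrier's middle towards the heel. Axes as the carrier.
- carrier_nose (a point): Middle of the lower edge of the carrier's plain end (the end that goes under the flap), 93 mm ahead (+x) of the grip centre and 16 mm below it. The end's upper edge is bevelled from 5 down to 3 mm over the last 8 mm. Axes as the carrier.
- carrier_heel (a point): Middle of the lower edge of the carrier's grip end, 17 mm behind (-x) the grip centre and 16 mm below it. Axes as the carrier.
- carrier: Specimen carrier: loose flat aluminium frame 110 (x) x 40 (y) x 5 (z) mm with a glass slide in its window and a black grip near one end, 0.06 to 0.13 kg, lying flat on the table. Origin at the middle of its underside; x points from the grip to the plain end (nose), z up.
- stage_seat (a point): Where the carrier's nose point belongs: on the warm stage's bed at the foot of its 6 mm high stop, midway between the cheeks. x is the direction of pushing in, z up. The stage is a fixed grey block 164 x 112 mm; its flat dark bed, 30 mm above the table, runs from x = -130 to +30 mm. Cheeks 17 mm high stand 50 mm apart from x = -32 to +24 mm; their mouths, 9 mm high, flare from x = -45 mm.
- flap (a joint): Angle (rad) of the steel hold-down flap, 47 mm wide between the cheeks: 0 at rest, grows when lifted. It slopes from a hinge 14 mm behind the seat and 10 mm above the bed down to a bead 28 mm before the seat, 3.5 mm above the bed, then a 16 mm lip turns up. A carrier pushed in flat lifts the bead 1.5 mm (0.04 rad) against 1 to 3 N of spring; past 0.15 rad (6 mm) it counts as pried up.
- flap_lip (a point): Tip of the flap's upturned lip, 43 mm before the seat point and 10 mm above the bed while the flap is down.
- probe (a joint): Travel of the sprung brass temperature probe, 9 mm across, m; 0 when it stands 3 mm proud of the bed, 0.003 when pushed flush; 2 N begins to move it, 5 N holds it flush. The carrier's own weight does not push it in.
- probe_tip (a point): Top of the probe, on the bed's midline, 95 mm before (-x) the seat point: straight below the grip when the carrier is home.
- tissue_pack: Bystander: flat pack of lens tissue, 70 x 110 x 18 mm; origin at the middle of its underside.
- slide_carton: Bystander: small green carton, 78 x 28 x 20 mm; origin at the middle of its underside.
- oil_dropper: Bystander: brown dropper bottle, 31 mm across, 86 mm tall; origin at the middle of its underside.
- petri: Bystander: petri dish, 64 mm across, 14 mm tall; origin at the middle of its underside.

How it is judged:
By the outcome, as a careful person would: the job done as asked, in the order asked, and still so for the second after the job is handed in, while the arm keeps its last pose, push and grip.
It also fails if it takes over 35 s, if anything falls off the work surface, if the arm or the gripper's body presses on something with over 40 N, if the wrist force passes 120 N, or if a joint passes its speed limit or range.

ROBOT

A 6-joint arm with a two-finger parallel gripper is mounted at the origin on a cart in front of the work surface, level with it; the furniture and walls round the work are solid. World frame = base frame: x ahead of the robot, y to its left, z up, the work surface at z = 0. Lengths are in m, angles in rad, forces in N, time in s.
With the tool pointing down it reaches from about 0.4 to 0.825 m from the base axis. Payload 7 kg.
Tool frame: the origin (TCP) lies midway between the tips of the shut fingers; the grasp point (between the pads) lies hold_point_z behind it (hold_point_z is the distance from the TCP to the grasp point, in m); z points along the fingers, y is the line along which they close (so a half turn about z gives the same grasp; the last joint's range is limited). The gripper opens to 88 mm and grips with 3 to 60 N. Pads are 19 mm wide; open, the fingers measure 130 mm over their backs; the gripper's body (78 mm by 193 mm) begins 47 mm behind the grasp point.
Start: joints at [-0.825, 0.359, 0.012, 0, -1.224, -0.288], TCP at [0.298, -0.605, 0.227] pointing down, gripper open.
Joint ranges: [-3.07, 3.07], [-1.43, 2.12], [-1.02, 1.25], [-3.03, 1.67], [-3.05, -0], [-3.03, 3.03]. Speed limits (rad/s): [2.39, 2.39, 3.01, 3.14, 3.14, 3.14].

INTERFACE

Orientations are given as [roll, pitch, yaw] about the fixed x, y, z axes, in that order (R = Rz(yaw) Ry(pitch) Rx(roll)).
In Python, from station import * gives the robot as it stands.
- The arm moves only by the tool apply_moves, never from a script. Its argument "steps" is a list of rows, each an object with "translation": the shift along the world's x, y, z scaled (see below), a list of three; "rotation": the turn, a rotation vector about the world's x, y, z scaled (see below), a list of three. A call has exactly 10 rows; each row is the pose to reach, as a shift and turn from the pose commanded when the call began; what a row does not reach only later rows make up. The controller multiplies each number of a shift by 250 mm and each number of a turn by 30 degrees. A row lasts 1/12 s, in which the tool goes at most 41.7 mm and 7.16 degrees, less where a joint would pass 70% of its speed; a pose out of reach is approached as far as the arm can. A call with a number of a shift or a turn outside -1 to 1 is refused whole. A call with a gripper value outside its range is refused whole. "jaw" is the closure, from -1 (fully open) to 1 (shut), so that 0 is half open, set as the call begins (left out, the last holds). The fingers move at their own pace and stop on an object; "newtons" is the grip in N (left out, the last holds). Time passes only in rows, so rows that repeat a pose let the fingers close, or fill a call up. It gives the time, the measured TCP pose, the force, the opening and the grip force at its end, in the units of the state.
- get_state(): the state, without advancing time (a new reading comes with each control period).
- grab_frame(name): name is "side" or "top"; returns the picture (420x560x3 uint8, blue, green, red); there is no depth.
- camera_model(name): a dict with "fx", "fy", "cx", "cy" (pixels), "k1" (the pictures are not rectified: a ray, as slopes to the right and down, at radius r is drawn at 1 + k1 r^2 times it, then the intrinsics apply), "xyz" and "rotation" of the camera in the world. Camera axes: x right, y down, z forward; pixel columns grow to the right and rows downward; lengths in m; the calibration is good to about 2 mm. A picture is of the moment at which its call begins. camera_model takes no time and is no camera call.
- job_done(): hands the job in; it is judged then, once.
The state is a dict: "t": time; "q": joint angles; "qd": joint speeds; "joint_efforts": joint torques, N m; "eef_pos": TCP position; "ee_rot": TCP orientation; "force": force on the tool from outside, world axes, zero at the start; "moment": the same for the moment, N m; "width": finger opening in m; "gripper_force": force on a finger pad.
Only numpy, scipy, OpenCV 4.12 (cv2) and the standard library are available. Lean on these libraries where they do the work, as an engineer would, in place of code of your own. Each camera call takes 0.05 s, during which the arm holds its last target. There are 200 camera calls.

## Working session

There is one attempt and no reset: what is moved stays moved. The work goes in short steps, Python scripts to look and compute and a tool call to move; the robot and the scene stay as the last step left them, time stands still between calls to the robot, and variables do not carry over. Pictures are saved under pics/ and viewed, at most 10 in all, crops included, and the job is handed in when it is done.

Besides the shell and the picture viewer there is one more tool, called after "Call:" as a command line: name --argument value ..., lists and objects as JSON in quotes. apply_moves: Moves the arm, as the interface text tells. Shifts and turns lie within -1 to 1; 1 stands for 250 mm of shift or 30 degrees of turn. Its arguments: {"type":"object","properties":{"steps":{"type":"array"},"jaw":{"type":"number"},"newtons":{"type":"number"}},"required":["steps"]}

```bash
mkdir -p pics
python3 - <<'E'
from station import *
import cv2
for n in ("top","side"):
    cv2.imwrite(f"pics/{n}0.png",grab_frame(n)); print(n,camera_model(n))
s=get_state(); print(s)
import station; print([k for k in dir(station) if not k.startswith('_')])
try: print(hold_point_z)
except Exception as e: print(e)
E
```

```text
top {'fx': 460.13514206697505, 'fy': 460.13514206697505, 'cx': 276.2428927534226, 'cy': 208.82610151333472, 'k1': -0.027183244321612638, 'xyz': array([ 0.4946946 , -0.10905915,  1.03340134]), 'rotation': array([-2.99208245,  0.00875096, -1.5692044 ])}
side {'fx': 479.34051689062716, 'fy': 479.34051689062716, 'cx': 277.59678034241085, 'cy': 212.34943522440108, 'k1': -0.16806827474364278, 'xyz': array([0.03756928, 0.73251361, 0.8968061 ]), 'rotation': array([-2.25287202,  0.01801232, -2.54754634])}
{'t': 0.1, 'q': array([-8.24884014e-01,  3.59313672e-01,  1.11465899e-02, -2.99035625e-04,
       -1.22410559e+00, -2.88127365e-01]), 'qd': array([-0.00014074, -0.00147983,  0.00129779,  0.00049483, -0.00016842,
        0.00247134]), 'joint_efforts': array([ 3.07735654e-04, -5.84165096e+01,  2.93753654e+01,  7.01556087e+00,
        1.01824582e-02, -5.66082656e-05]), 'eef_pos': array([ 0.29811729, -0.6051077 ,  0.22571743]), 'ee_rot': array([ 3.14009728e+00, -1.50012607e-04, -2.68390941e+00]), 'force': array([-0.19426993, -0.51639677,  0.47199038]), 'moment': array([ 0.04011399, -0.03140186,  0.03403619]), 'gripper_force': 0.0, 'width': 0.08754321713012547}
['Unreachable', 'camera_model', 'get_state', 'grab_frame', 'hold_point_z', 'job_done']
0.0188
```

View pics/top0.png

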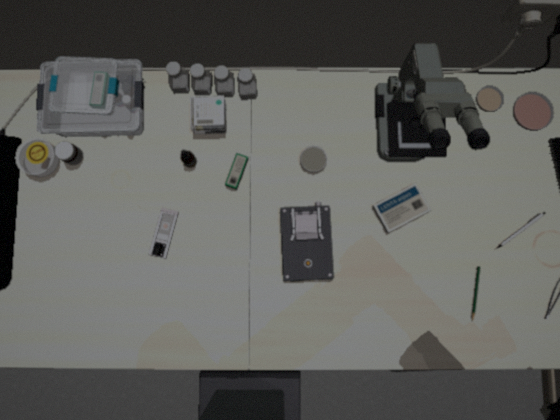

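View pics/side0.png

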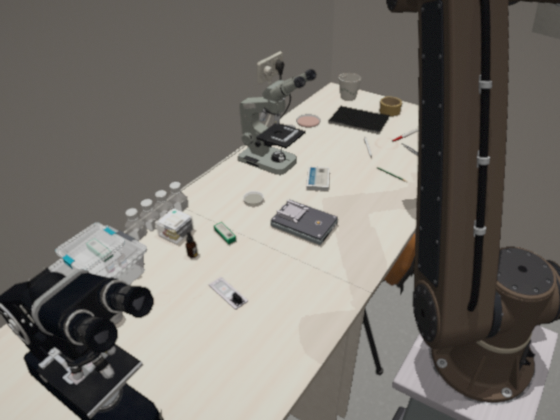

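The top view shows the carrier at about (165,233) with its black grip at (158,249) and its nose up. The stage is at about (306,243), with the flap at its upper end and the probe at (308,263). The side view shows the carrier at (228,292) and the stage at (304,221). Next I'll view enlarged crops to pick out corners.

```bash
cat > h.py <<'E'
from station import *
import numpy as np, cv2
from scipy.spatial.transform import Rotation as R
def ray(n,uv):
    c=camera_model(n); K=np.array([[c['fx'],0,c['cx']],[0,c['fy'],c['cy']],[0,0,1]])
    p=(np.array(uv,float)-[c['cx'],c['cy']])/c['fx']; x=p.copy()
    for _ in range(20): x=p/(1+c['k1']*(x@x))
    d=R.from_euler('xyz',c['rotation']).apply([*x,1]); return np.array(c['xyz']),d/np.linalg.norm(d)
def onz(n,uv,z):
    o,d=ray(n,uv); return o+d*(z-o[2])/d[2]
def two(a,b):
    o1,d1=ray('top',a);o2,d2=ray('side',b)
    t=np.linalg.lstsq(np.c_[d1,-d2],o2-o1,rcond=None)[0]
    p,q=o1+t[0]*d1,o2+t[1]*d2; return (p+q)/2,np.linalg.norm(p-q)
def pix(n,P):
    c=camera_model(n); x=R.from_euler('xyz',c['rotation']).inv().apply(np.array(P)-c['xyz']); x=x[:2]/x[2]
    x=x*(1+c['k1']*(x@x)); return x*c['fx']+[c['cx'],c['cy']]
E
python3 - <<'E'
from h import *
t=cv2.imread('pics/top0.png'); s=cv2.imread('pics/side0.png')
def crop(im,u,v,w,h,k): return cv2.resize(im[v:v+h,u:u+w],None,fx=k,fy=k,interpolation=cv2.INTER_CUBIC)
a=crop(t,140,196,50,75,8);b=crop(t,270,196,75,75,8)  # 400x600,600x600
a=cv2.resize(a,(400,600));b=b[:, :400]*0
out=np.zeros((600,800,3),np.uint8)
out[:300,:200]=crop(t,140,200,40,60,5)
out[:450,210:570]=crop(t,272,195,72,90,5)
out[300:550,:200]=crop(s,205,272,40,50,5)
out[:,580:]=0
cv2.imwrite('pics/c1.png',cv2.convertScaleAbs(out,alpha=1.6))
cv2.imwrite('pics/c2.png',crop(s,265,195,80,55,8))
# masks
g=cv2.cvtColor(t,cv2.COLOR_BGR2GRAY)
h=cv2.cvtColor(t,cv2.COLOR_BGR2HSV)
m=(g<70).astype(np.uint8)
n,l,st,ce=cv2.connectedComponentsWithStats(m[205:290,130:350])
for i in range(1,n):
    if st[i,4]>25: print(st[i]+[130,205,0,0,0],ce[i]+[130,205])
print(onz('top',(158,249),.016),onz('top',(306,243),.03))
E
```

```text
[294 205  24   9 122] [305.52459016 208.94262295]
[ 280  206   54   76 2626] [305.91203351 250.70220868]
[152 242  14  15 147] [158.40816327 249.05442177]
[0.5578212  0.16203692 0.016     ] [ 0.57050118 -0.16503913  0.03      ]
```

View pics/c1.png

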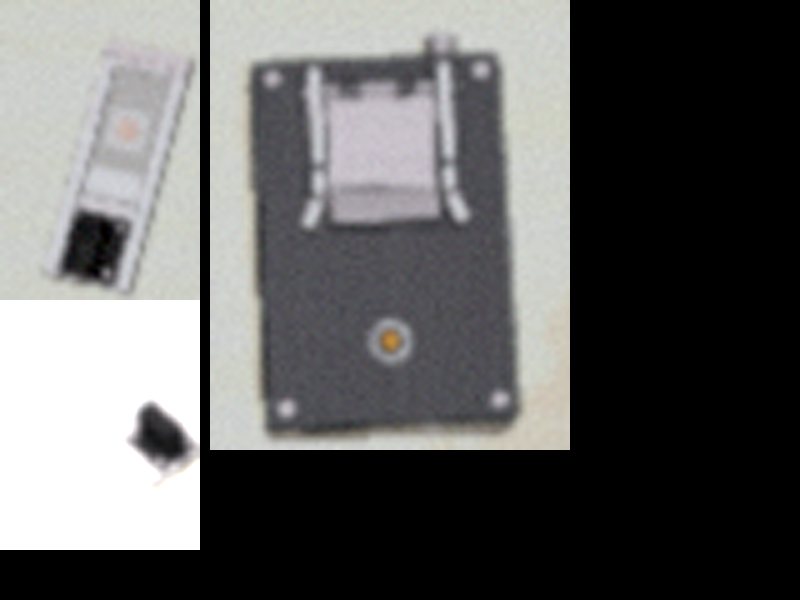

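View pics/c2.png

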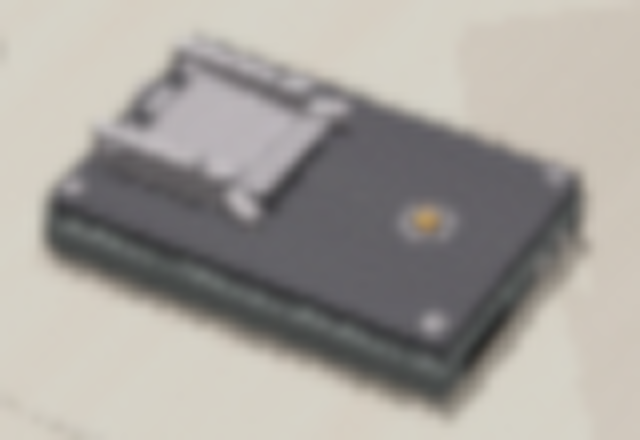

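The crops give the carrier corners: nose at about (161,209) and (178,212), heel at about (149,254) and (166,258). The stage screws and the orange probe at (308,263) are clear. Next I'll refine them with centroids and cast rays.

```bash
cat > m.py <<'E'
from h import *
t=cv2.imread('pics/top0.png'); s=cv2.imread('pics/side0.png')
C=lambda x,y,u,v,k:(u+(x+.5)/k-.5,v+(y+.5)/k-.5)
def cen(im,uv,r=4,col=False):
    u,v=np.round(uv).astype(int); p=im[v-r:v+r+1,u-r:u+r+1].astype(float)
    w=(p[...,2]-p[...,0]) if col else p.mean(2); w=np.clip(w-np.median(w)-.3*(w.max()-np.median(w)),0,None)
    Y,X=np.mgrid[v-r:v+r+1,u-r:u+r+1]; return np.array([(w*X).sum(),(w*Y).sum()])/w.sum()
print('carrier')
k=[onz('top',C(x,y,140,200,5),z)[:2] for x,y,z in((105,48,.003),(193,62,.003),(45,272,.005),(130,292,.005))]
print(np.round(k,4)); nl,nr,hl,hr=k
print('w',np.linalg.norm(nl-nr),np.linalg.norm(hl-hr),'len',np.linalg.norm(nl-hl),np.linalg.norm(nr-hr))
d=(nl+nr-hl-hr); mid=(nl+nr+hl+hr)/4; cy=np.arctan2(d[1],d[0]); print('mid',mid,'yaw',np.degrees(cy),'grip',mid-.038*d/np.linalg.norm(d))
# grip: dark blob top face & two-view
def dark(im,u,v,r,th):
    g=cv2.cvtColor(im,cv2.COLOR_BGR2GRAY)[v-r:v+r,u-r:u+r]; n,l,st,ce=cv2.connectedComponentsWithStats((g<th).astype(np.uint8)); i=1+st[1:,4].argmax(); return ce[i]+[u-r,v-r],st[i]
a,_=dark(t,158,249,14,70);b,sb=dark(s,238,298,14,60); print('grip px',a,b,sb,two(a,b),onz('top',a,.018))
print('stage')
sc=[cen(t,C(x-210,y,272,195,5),3) for x,y in((272,78),(481,70),(287,408),(500,400))]
S=[onz('top',p,.03)[:2] for p in sc]; print(np.round(S,4))
for A,B in((0,2),(1,3)): e=S[A]-S[B]; print('yaw',np.degrees(np.arctan2(e[1],e[0])),np.linalg.norm(e))
e=S[0]-S[1]; print('yaw w',np.degrees(np.arctan2(e[1],e[0]))-90,np.linalg.norm(e)); print('c',np.mean(S,0))
pt=cen(t,C(181,340,272,195,5),4,True); ps=cen(s,C(426,220,265,195,8),4,True); print('probe',pt,ps,onz('top',pt,.033),two(pt,ps))
for q in ((552,172),(432,322),(72,187)): 
    p=cen(s,C(*q,265,195,8),3); print('side screw',onz('side',p,.03))
# stage outline
r=cv2.minAreaRect
print(r(np.argwhere(cv2.connectedComponents((cv2.cvtColor(t,cv2.COLOR_BGR2GRAY)<70).astype(np.uint8))[1]==cv2.connectedComponents((cv2.cvtColor(t,cv2.COLOR_BGR2GRAY)<70).astype(np.uint8))[1][270,290]).astype(np.float32)))
E
python3 m.py
```

```text
carrier
[[0.649  0.1631]
 [0.6426 0.1227]
 [0.5473 0.1857]
 [0.5385 0.1471]]
w 0.04091778513871693 0.039571340603660285 len 0.10416464985882475 0.10690940644928777
mid [0.59431873 0.15465979] yaw -12.86647189066157 grip [0.55727285 0.16312162]
grip px [158.40816327 249.05442177] [236.65151515 298.77272727] [ 9 10  9 10 66] (array([0.55925413, 0.16373458, 0.00878754]), np.float64(0.002566048174253906)) [0.55757896 0.16059117 0.018     ]
stage
[[ 0.6446 -0.1159]
 [ 0.6474 -0.2102]
 [ 0.4988 -0.1233]
 [ 0.5024 -0.2161]]
yaw 2.8813726095530936 0.14595948388196928
yaw 2.3215481400539435 0.14506690010617554
yaw w 1.6936546604342055 0.09435098195695672
c [ 0.57330032 -0.16639228]
probe [307.63682864 262.64450128] [317.87548304 222.09016745] [ 0.52781499 -0.16807999  0.033     ] (array([ 0.52828735, -0.1679954 ,  0.03075906]), np.float64(0.0009067332696923729))
side screw [ 0.5072619  -0.22685002  0.03      ]
side screw [ 0.50019729 -0.12338641  0.03      ]
side screw [ 0.65232888 -0.12109041  0.03      ]
((243.4188690185547, 305.7340087890625), (74.58360290527344, 50.551780700683594), 3.416588068008423)
```

Call:
apply_moves --steps '[{"translation": [0.03,0.1,0],"rotation": [0,0,-0.04]},{"translation": [0.07,0.2,0],"rotation": [0,0,-0.09]},{"translation": [0.1,0.3,0],"rotation": [0,0,-0.13]},{"translation": [0.14,0.4,0],"rotation": [0,0,-0.18]},{"translation": [0.17,0.5,0],"rotation": [0,0,-0.22]},{"translation": [0.21,0.6,0],"rotation": [0,0,-0.27]},{"translation": [0.24,0.7,0],"rotation": [0,0,-0.31]},{"translation": [0.28,0.8,0],"rotation": [0,0,-0.36]},{"translation": [0.31,0.9,0],"rotation": [0,0,-0.4]},{"translation": [0.35,1,0],"rotation": [0,0,-0.45]}]' --jaw -1 --newtons 30

```text
t: 0.93
eef_pos: [0.3856, -0.3541, 0.2263]
ee_rot: [3.141, -0.0, -2.921]
force: [0.3, 0.2, -0.6]
width: 0.0877
gripper_force: 0.0
```

Call:
apply_moves --steps '[{"translation": [0.03,0.1,0],"rotation": [0,0,-0.04]},{"translation": [0.07,0.2,0],"rotation": [0,0,-0.09]},{"translation": [0.1,0.3,0],"rotation": [0,0,-0.13]},{"translation": [0.14,0.4,0],"rotation": [0,0,-0.18]},{"translation": [0.17,0.5,0],"rotation": [0,0,-0.22]},{"translation": [0.21,0.6,0],"rotation": [0,0,-0.27]},{"translation": [0.24,0.7,0],"rotation": [0,0,-0.31]},{"translation": [0.28,0.8,0],"rotation": [0,0,-0.36]},{"translation": [0.31,0.9,0],"rotation": [0,0,-0.4]},{"translation": [0.35,1,0],"rotation": [0,0,-0.45]}]'

```text
t: 1.77
eef_pos: [0.473, -0.1042, 0.2264]
ee_rot: [3.141, -0.0, 3.127]
force: [0.1, -0.9, -0.7]
width: 0.0877
gripper_force: 0.0
```

Call:
apply_moves --steps '[{"translation": [0.03,0.1,-0.02],"rotation": [0,0,-0.04]},{"translation": [0.07,0.2,-0.06],"rotation": [0,0,-0.08]},{"translation": [0.1,0.3,-0.1],"rotation": [0,0,-0.12]},{"translation": [0.14,0.4,-0.15],"rotation": [0,0,-0.16]},{"translation": [0.17,0.5,-0.2],"rotation": [0,0,-0.2]},{"translation": [0.21,0.6,-0.25],"rotation": [0,0,-0.24]},{"translation": [0.24,0.7,-0.3],"rotation": [0,0,-0.28]},{"translation": [0.28,0.8,-0.35],"rotation": [0,0,-0.32]},{"translation": [0.31,0.9,-0.4],"rotation": [0,0,-0.36]},{"translation": [0.34,1,-0.45],"rotation": [0,0,-0.4]}]'

```text
t: 2.6
eef_pos: [0.5583, 0.1457, 0.1131]
ee_rot: [-3.141, -0.0, 2.918]
force: [1.1, -0.5, 0.2]
width: 0.0874
gripper_force: 0.0
```

Call:
apply_moves --steps '[{"translation": [0,0.03,-0.05],"rotation": [0,0,0]},{"translation": [0,0.06,-0.1],"rotation": [0,0,0]},{"translation": [0,0.067,-0.16],"rotation": [0,0,0]},{"translation": [0,0.067,-0.22],"rotation": [0,0,0]},{"translation": [0,0.067,-0.28],"rotation": [0,0,0]},{"translation": [0,0.067,-0.33],"rotation": [0,0,0]},{"translation": [0,0.067,-0.37],"rotation": [0,0,0]},{"translation": [0,0.067,-0.4],"rotation": [0,0,0]},{"translation": [0,0.067,-0.412],"rotation": [0,0,0]},{"translation": [0,0.067,-0.412],"rotation": [0,0,0]}]'

```text
t: 3.43
eef_pos: [0.558, 0.161, 0.0104]
ee_rot: [-3.141, -0.001, 2.919]
force: [0.5, 0.7, -0.3]
width: 0.0878
gripper_force: 0.0
```

Call:
apply_moves --steps '[{"translation": [0,0,0],"rotation": [0,0,0]},{"translation": [0,0,0],"rotation": [0,0,0]},{"translation": [0,0,0],"rotation": [0,0,0]},{"translation": [0,0,0],"rotation": [0,0,0]},{"translation": [0,0,0],"rotation": [0,0,0]},{"translation": [0,0,0],"rotation": [0,0,0]},{"translation": [0,0,0],"rotation": [0,0,0]},{"translation": [0,0,0],"rotation": [0,0,0]},{"translation": [0,0,0],"rotation": [0,0,0]},{"translation": [0,0,0],"rotation": [0,0,0]}]' --jaw 1 --newtons 35

```text
t: 4.27
eef_pos: [0.5583, 0.1613, 0.0111]
ee_rot: [3.142, 0.0, 2.919]
force: [-0.0, -0.1, -0.2]
width: 0.0269
gripper_force: 0.0
```

Call:
apply_moves --steps '[{"translation": [0,0,0],"rotation": [0,0,0]},{"translation": [0,0,0],"rotation": [0,0,0]},{"translation": [0,0,0],"rotation": [0,0,0]},{"translation": [0,0,0],"rotation": [0,0,0]},{"translation": [0,0,0],"rotation": [0,0,0]},{"translation": [0,0,0],"rotation": [0,0,0]},{"translation": [0,0,0],"rotation": [0,0,0]},{"translation": [0,0,0],"rotation": [0,0,0]},{"translation": [0,0,0],"rotation": [0,0,0]},{"translation": [0,0,0],"rotation": [0,0,0]}]'

```text
t: 5.1
eef_pos: [0.5583, 0.1612, 0.011]
ee_rot: [-3.142, -0.0, 2.919]
force: [-0.0, -0.6, -0.7]
width: 0.0114
gripper_force: 35.0
```

Call:
apply_moves --steps '[{"translation": [0,0,0.01],"rotation": [0,0,0]},{"translation": [0,0,0.04],"rotation": [0,0,0]},{"translation": [0,0,0.08],"rotation": [0,0,0]},{"translation": [0,-0.02,0.12],"rotation": [0,0,0.01]},{"translation": [-0.01,-0.06,0.16],"rotation": [0,0,0.03]},{"translation": [-0.03,-0.12,0.2],"rotation": [0,0,0.06]},{"translation": [-0.05,-0.19,0.23],"rotation": [0,0,0.1]},{"translation": [-0.07,-0.26,0.25],"rotation": [0,0,0.13]},{"translation": [-0.09,-0.33,0.26],"rotation": [0,0,0.17]},{"translation": [-0.1,-0.4,0.26],"rotation": [0,0,0.2]}]'

```text
t: 5.93
eef_pos: [0.5329, 0.0599, 0.078]
ee_rot: [3.14, 0.002, 3.025]
force: [0.4, -0.1, -0.1]
width: 0.0121
gripper_force: 35.0
```

Call:
apply_moves --steps '[{"translation": [-0.04,-0.1,0],"rotation": [0,0,0.03]},{"translation": [-0.08,-0.21,0],"rotation": [0,0,0.07]},{"translation": [-0.12,-0.33,0],"rotation": [0,0,0.11]},{"translation": [-0.16,-0.45,0],"rotation": [0,0,0.15]},{"translation": [-0.2,-0.57,0],"rotation": [0,0,0.19]},{"translation": [-0.23,-0.69,0],"rotation": [0,0,0.23]},{"translation": [-0.26,-0.8,0],"rotation": [0,0,0.27]},{"translation": [-0.28,-0.88,0],"rotation": [0,0,0.3]},{"translation": [-0.292,-0.929,0],"rotation": [0,0,0.31]},{"translation": [-0.292,-0.929,0],"rotation": [0,0,0.31]}]'

```text
t: 6.77
eef_pos: [0.459, -0.1733, 0.077]
ee_rot: [-3.142, 0.001, -3.099]
force: [-0.4, -0.0, -0.3]
width: 0.0118
gripper_force: 35.0
```

Run:
```python
from h import *
t=grab_frame('top');s=grab_frame('side');cv2.imwrite('pics/top1.png',t);cv2.imwrite('pics/side1.png',s)
st=get_state();print(st['t'],st['eef_pos'],st['ee_rot'],st['force'],st['moment'],st['width'])
up=lambda im,u,v,w,h,k:cv2.resize(im[v:v+h,u:u+w],None,fx=k,fy=k,interpolation=cv2.INTER_CUBIC)
o=np.zeros((600,800,3),np.uint8);o[:,:350]=up(t,270,190,70,120,5);o[:400,360:760]=up(s,255,180,100,100,4)
cv2.imwrite('pics/c3.png',cv2.convertScaleAbs(o,alpha=1.4))
```

```text
6.8667 [ 0.45992932 -0.17170207  0.07686969] [ 3.14156020e+00  1.05055531e-03 -3.09904504e+00] [-0.39724709 -0.56945941 -0.65802799] [ 0.01269481 -0.00334421  0.02723099] 0.011565178362475836
```

View pics/c3.png

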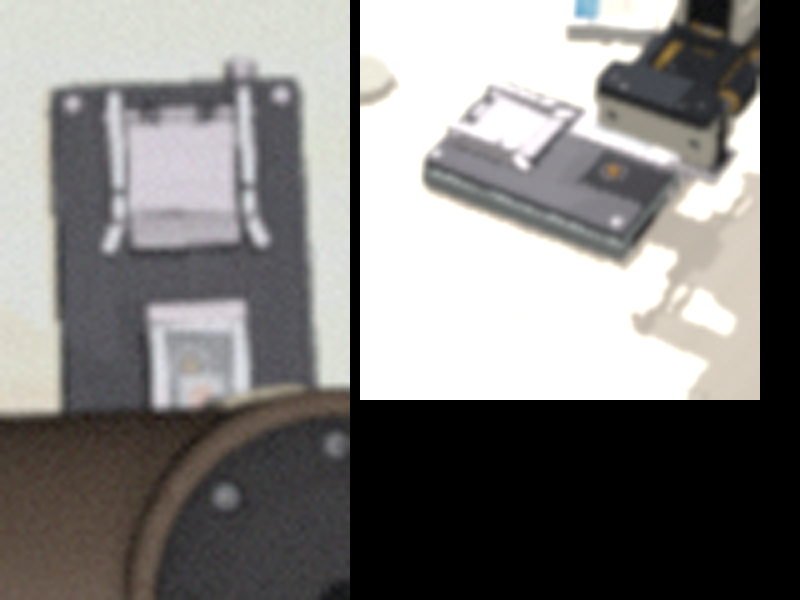

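The nose's front edge is visible in the top view, at crop (146,305)–(246,300), with the flap and cheeks ahead of it. I'll compute the nose position at its height.

Run:
```python
from h import *
C=lambda x,y,u,v,k:(u+(x+.5)/k-.5,v+(y+.5)/k-.5)
seat=np.array([.5278,-.1681])+.095*np.array([np.cos(.0436),np.sin(.0436)])
e=np.array([np.cos(.0436),np.sin(.0436)]);f=np.array([-e[1],e[0]])
def rel(p): return np.round(np.array([(p-seat)@e,(p-seat)@f])*1e3,1)
print('seat',seat)
for q in((146,303),(246,299),(155,400),(248,385)): 
    p=onz('top',C(*q,270,190,5),.069)[:2]; print('car',p,rel(p))
tcp=np.array([.4599,-.1717]);print('tcp->nose expected',rel(tcp+.093*e))
for q,z in(((104,250),.039),((266,244),.039),((118,180),.047),((246,176),.047),((131,244),.04),((240,242),.04),((117,95),.047),((241,90),.047)):
    p=onz('top',C(*q,270,190,5),z)[:2]; print('cheek',rel(p))
```

```text
seat [ 0.62270972 -0.16395931]
car [ 0.5524825  -0.14769633] [-69.5  19.3]
car [ 0.55418255 -0.18951852] [-69.6 -22.5]
car [ 0.51223158 -0.15121872] [-109.8   17.5]
car [ 0.51845974 -0.18993441] [-105.3  -21.4]
tcp->nose expected [-70.   -0.6]
cheek [-44.1  35.1]
cheek [-44.5 -35.1]
cheek [-14.8  27.8]
cheek [-15.4 -27.4]
cheek [-42.1  23.3]
cheek [-43.2 -23.8]
cheek [22.2 26.5]
cheek [ 22.1 -27.3]
```

Run:
```python
import numpy as np
e=np.array([.999,.0436]);f=np.array([-.0436,.999])
H=10.7
def tcp(nx,h,th):  # mm, deg
    c,s=np.cos(np.radians(th)),np.sin(np.radians(th))
    return np.array([nx-(93*c-H*s), 30+h+93*s+H*c])
p=np.array([-69.8-93,65+H]);lat=1.0;pt=0
for nx,h,th in((-58,15,4.5),(-58,3,4.5),(-43,1.5,4.3),(-30,.7,2.8),(-15,.5,2.5),(-1,.5,2.2),(2,.5,2.2),(2,0,0)):
    q=tcp(nx,h,th);d=q-p;xy=d[0]*e+lat*f
    print((nx,h,th),'T',np.round([*xy/250,d[1]/250],4),'R',np.round((th-pt)/30*np.array([f[0],f[1]]),4),'tcp z',q[1]); p=q;pt=th;lat=0
```

```text
(-58, 15, 4.5) T [ 0.0515  0.0063 -0.0509] R [-0.0065  0.1498] tcp z 62.96371137363405
(-58, 3, 4.5) T [ 0.     0.    -0.048] R [-0.  0.] tcp z 50.96371137363405
(-43, 1.5, 4.3) T [ 0.0597  0.0026 -0.0073] R [ 0.0003 -0.0067] tcp z 49.142902523567216
(-30, 0.7, 2.8) T [ 0.0502  0.0022 -0.0129] R [ 0.0022 -0.05  ] tcp z 45.930254260545375
(-15, 0.5, 2.5) T [ 0.0596  0.0026 -0.0027] R [ 0.0004 -0.01  ] tcp z 45.246418995902125
(-1, 0.5, 2.2) T [ 0.0556  0.0024 -0.0019] R [ 0.0004 -0.01  ] tcp z 44.762179450733
(2, 0.5, 2.2) T [0.012  0.0005 0.    ] R [-0.  0.] tcp z 44.762179450733
(2, 0, 0) T [-0.0019 -0.0001 -0.0162] R [ 0.0032 -0.0733] tcp z 40.7
```

Call:
apply_moves --steps '[{"translation": [0.01,0.001,-0.01],"rotation": [-0.001,0.03,0]},{"translation": [0.02,0.003,-0.02],"rotation": [-0.003,0.06,0]},{"translation": [0.03,0.004,-0.03],"rotation": [-0.004,0.09,0]},{"translation": [0.04,0.005,-0.04],"rotation": [-0.005,0.12,0]},{"translation": [0.05,0.006,-0.05],"rotation": [-0.006,0.15,0]},{"translation": [0.0515,0.006,-0.065],"rotation": [-0.0065,0.15,0]},{"translation": [0.0515,0.006,-0.08],"rotation": [-0.0065,0.15,0]},{"translation": [0.0515,0.006,-0.09],"rotation": [-0.0065,0.15,0]},{"translation": [0.0515,0.006,-0.099],"rotation": [-0.0065,0.15,0]},{"translation": [0.0515,0.006,-0.099],"rotation": [-0.0065,0.15,0]}]'

```text
t: 7.7
eef_pos: [0.4725, -0.1695, 0.0508]
ee_rot: [3.141, -0.08, -3.098]
force: [-0.5, 0.2, -1.3]
width: 0.0118
gripper_force: 35.0
```

Run:
```python
from h import *
P=[];F=[]
for i in range(4):
    t=grab_frame('top' if i%2 else 'side');st=get_state();P.append([*st['eef_pos'],*st['ee_rot']]);F.append(st['force'])
    cv2.imwrite(f'pics/w{i}.png',t)
print(st['t'],np.mean(P,0),np.ptp(P,0)[:3],np.mean(F,0))
t=cv2.imread('pics/w1.png');s=cv2.imread('pics/w2.png')
up=lambda im,u,v,w,h,k:cv2.resize(im[v:v+h,u:u+w],None,fx=k,fy=k,interpolation=cv2.INTER_CUBIC)
o=np.zeros((600,800,3),np.uint8);o[:,:300]=up(t,280,190,60,120,5);o[:480,310:790]=up(s,260,185,80,80,6)
cv2.imwrite('pics/c4.png',o)
```

```text
7.9 [ 0.47303759 -0.16955588  0.05139986  1.57076021 -0.07850099 -3.09752721] [4.98557863e-04 4.02315165e-05 5.01039001e-04] [ 0.15505376 -0.43209094 -0.74017973]
```

View pics/c4.png

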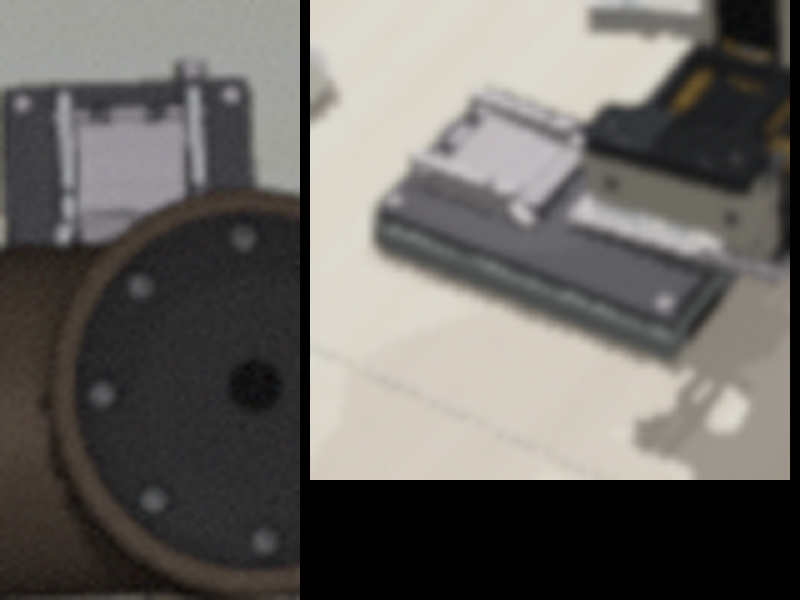

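The top view is now blocked by the wrist. The side view shows the nose just short of the flap lip, at crop (575,215), level with the mouth and low over the bed. I'll slide it in.

Call:
apply_moves --steps '[{"translation": [0.012,0.0005,-0.002],"rotation": [0,-0.001,0]},{"translation": [0.024,0.001,-0.003],"rotation": [0,-0.003,0]},{"translation": [0.036,0.0015,-0.005],"rotation": [0,-0.004,0]},{"translation": [0.048,0.002,-0.006],"rotation": [0,-0.005,0]},{"translation": [0.06,0.0026,-0.0075],"rotation": [0,-0.007,0]},{"translation": [0.07,0.003,-0.01],"rotation": [0,-0.017,0]},{"translation": [0.08,0.0035,-0.0125],"rotation": [0.001,-0.027,0]},{"translation": [0.09,0.004,-0.015],"rotation": [0.001,-0.037,0]},{"translation": [0.1,0.0044,-0.018],"rotation": [0.002,-0.047,0]},{"translation": [0.11,0.0048,-0.0202],"rotation": [0.0025,-0.0567,0]}]'

```text
t: 8.73
eef_pos: [0.5008, -0.1683, 0.0462]
ee_rot: [3.141, -0.048, -3.098]
force: [0.1, -0.7, -1.2]
width: 0.0114
gripper_force: 35.0
```

Call:
apply_moves --steps '[{"translation": [0.006,0.0003,-0.0003],"rotation": [0,-0.001,0]},{"translation": [0.012,0.0005,-0.0006],"rotation": [0,-0.002,0]},{"translation": [0.018,0.0008,-0.0008],"rotation": [0,-0.003,0]},{"translation": [0.024,0.001,-0.0011],"rotation": [0,-0.004,0]},{"translation": [0.03,0.0013,-0.0014],"rotation": [0,-0.005,0]},{"translation": [0.036,0.0016,-0.0016],"rotation": [0,-0.006,0]},{"translation": [0.042,0.0018,-0.0019],"rotation": [0,-0.007,0]},{"translation": [0.048,0.0021,-0.0022],"rotation": [0,-0.008,0]},{"translation": [0.054,0.0024,-0.0025],"rotation": [0,-0.009,0]},{"translation": [0.06,0.0026,-0.0027],"rotation": [0,-0.01,0]}]'

```text
t: 9.57
eef_pos: [0.5158, -0.1676, 0.0455]
ee_rot: [-3.141, -0.044, -3.097]
force: [-3.3, -0.1, -1.7]
width: 0.0119
gripper_force: 35.0
```

Call:
apply_moves --steps '[{"translation": [0.005,0.0002,-0.0002],"rotation": [0,-0.001,0]},{"translation": [0.01,0.0004,-0.0004],"rotation": [0,-0.002,0]},{"translation": [0.015,0.0007,-0.0006],"rotation": [0,-0.003,0]},{"translation": [0.02,0.0009,-0.0008],"rotation": [0,-0.004,0]},{"translation": [0.025,0.0011,-0.001],"rotation": [0,-0.005,0]},{"translation": [0.03,0.0013,-0.0012],"rotation": [0,-0.006,0]},{"translation": [0.035,0.0015,-0.0014],"rotation": [0,-0.007,0]},{"translation": [0.04,0.0017,-0.0016],"rotation": [0,-0.008,0]},{"translation": [0.044,0.0019,-0.0017],"rotation": [0,-0.009,0]},{"translation": [0.048,0.0021,-0.0019],"rotation": [0,-0.01,0]}]'

```text
t: 10.4
eef_pos: [0.5278, -0.1671, 0.0451]
ee_rot: [-3.141, -0.038, -3.098]
force: [-3.3, 0.3, -2.7]
width: 0.0117
gripper_force: 35.0
```

Call:
apply_moves --steps '[{"translation": [0.001,0,0],"rotation": [0,0,0]},{"translation": [0.002,0.0001,0],"rotation": [0,0,0]},{"translation": [0.003,0.0001,0],"rotation": [0,0,0]},{"translation": [0.004,0.0002,0],"rotation": [0,0,0]},{"translation": [0.005,0.0002,0],"rotation": [0,0,0]},{"translation": [0.006,0.0003,0],"rotation": [0,0,0]},{"translation": [0.007,0.0003,0],"rotation": [0,0,0]},{"translation": [0.008,0.0004,0],"rotation": [0,0,0]},{"translation": [0.008,0.0004,0],"rotation": [0,0,0]},{"translation": [0.008,0.0004,0],"rotation": [0,0,0]}]'

```text
t: 11.23
eef_pos: [0.5294, -0.167, 0.0451]
ee_rot: [-3.141, -0.039, -3.098]
force: [-3.7, -0.3, -2.3]
width: 0.012
gripper_force: 35.0
```

Still no stop contact; I'll go on in small steps.

Call:
apply_moves --steps '[{"translation": [0.001,0,0],"rotation": [0,0,0]},{"translation": [0.002,0.0001,0],"rotation": [0,0,0]},{"translation": [0.003,0.0001,0],"rotation": [0,0,0]},{"translation": [0.004,0.0002,0],"rotation": [0,0,0]},{"translation": [0.005,0.0002,0],"rotation": [0,0,0]},{"translation": [0.006,0.0003,0],"rotation": [0,0,0]},{"translation": [0.007,0.0003,0],"rotation": [0,0,0]},{"translation": [0.008,0.0004,0],"rotation": [0,0,0]},{"translation": [0.008,0.0004,0],"rotation": [0,0,0]},{"translation": [0.008,0.0004,0],"rotation": [0,0,0]}]'

```text
t: 12.07
eef_pos: [0.5294, -0.167, 0.0447]
ee_rot: [-3.142, -0.042, -3.098]
force: [-9.5, 0.3, 1.0]
width: 0.0112
gripper_force: 35.0
```

The stop is reached: the force rose to 9.5 N and x stalled at 0.5294, as predicted. Now I'll lower the grip end flat.

Call:
apply_moves --steps '[{"translation": [0,0,-0.002],"rotation": [0.0004,-0.009,0]},{"translation": [0,0,-0.004],"rotation": [0.0008,-0.018,0]},{"translation": [-0.0005,0,-0.006],"rotation": [0.0012,-0.027,0]},{"translation": [-0.001,0,-0.008],"rotation": [0.0016,-0.036,0]},{"translation": [-0.001,0,-0.01],"rotation": [0.002,-0.045,0]},{"translation": [-0.0013,0,-0.012],"rotation": [0.0024,-0.054,0]},{"translation": [-0.0015,0,-0.014],"rotation": [0.0028,-0.063,0]},{"translation": [-0.0019,0,-0.0162],"rotation": [0.0032,-0.0733,0]},{"translation": [-0.0019,0,-0.0162],"rotation": [0.0032,-0.0733,0]},{"translation": [-0.0019,0,-0.0162],"rotation": [0.0032,-0.0733,0]}]'

```text
t: 12.9
eef_pos: [0.529, -0.167, 0.0412]
ee_rot: [-3.141, -0.003, -3.098]
force: [-10.6, 1.0, 6.1]
width: 0.0116
gripper_force: 35.0
```

Run:
```python
from h import *
P=[];F=[];M=[]
for i in range(4):
    t=grab_frame('side');st=get_state();P.append([*st['eef_pos'],st['ee_rot'][1]]);F.append(st['force']);M.append(st['moment'])
print(st['t'],np.mean(P,0),np.mean(F,0),np.mean(M,0))
```

```text
13.1 [ 0.52902339 -0.16702019  0.04114463 -0.00357633] [-10.61131525   1.21927365   6.15115343] [ 4.22180307e-01  3.89917951e+00 -2.26947857e-04]
```

Call:
apply_moves --steps '[{"translation": [0,0,-0.001],"rotation": [0,0,0]},{"translation": [0,0,-0.002],"rotation": [0,0,0]},{"translation": [0,0,-0.003],"rotation": [0,0,0]},{"translation": [0,0,-0.004],"rotation": [0,0,0]},{"translation": [0,0,-0.005],"rotation": [0,0,0]},{"translation": [0,0,-0.006],"rotation": [0,0,0]},{"translation": [0,0,-0.006],"rotation": [0,0,0]},{"translation": [0,0,-0.006],"rotation": [0,0,0]},{"translation": [0,0,-0.006],"rotation": [0,0,0]},{"translation": [0,0,-0.006],"rotation": [0,0,0]}]'

```text
t: 13.93
eef_pos: [0.529, -0.167, 0.041]
ee_rot: [-3.141, -0.003, -3.097]
force: [-14.6, 4.0, 21.0]
width: 0.0115
gripper_force: 35.0
```

Run:
```python
from h import *
P=[];F=[]
for i in range(4):
    t=grab_frame('side');st=get_state();P.append([*st['eef_pos'],st['ee_rot'][1]]);F.append(st['force'])
print(st['t'],np.mean(P,0),np.mean(F,0))
cv2.imwrite('pics/c5.png',cv2.resize(t[175:265,260:350],None,fx=6,fy=6,interpolation=cv2.INTER_CUBIC))
```

```text
14.1333 [ 0.52901576 -0.16702774  0.04095236 -0.00321184] [-15.34656406   4.18421327  19.5727755 ]
```

View pics/c5.png

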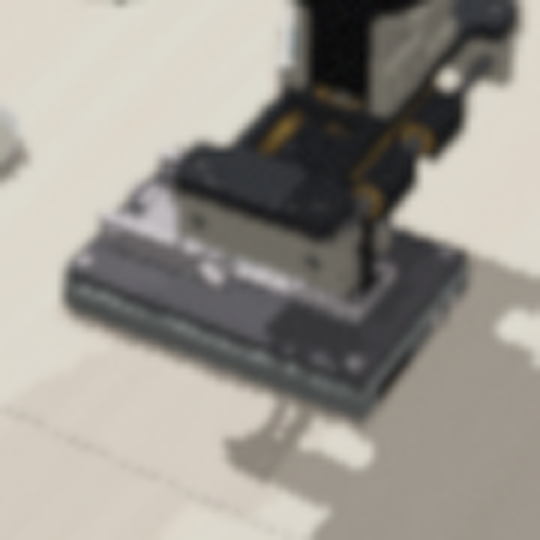

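The carrier is seated. z stalled at 41 mm while the force rose steeply, so it is in rigid contact on the bed, and the side view shows it level on the stage under the flap. 20 N is more than needed, so I'll ease off to about 12 N.

Call:
apply_moves --steps '[{"translation": [0,0,0.001],"rotation": [0,0,0]},{"translation": [0,0,0.002],"rotation": [0,0,0]},{"translation": [0,0,0.003],"rotation": [0,0,0]},{"translation": [0,0,0.003],"rotation": [0,0,0]},{"translation": [0,0,0.003],"rotation": [0,0,0]},{"translation": [0,0,0.003],"rotation": [0,0,0]},{"translation": [0,0,0.003],"rotation": [0,0,0]},{"translation": [0,0,0.003],"rotation": [0,0,0]},{"translation": [0,0,0.003],"rotation": [0,0,0]},{"translation": [0,0,0.003],"rotation": [0,0,0]}]'

```text
t: 14.97
eef_pos: [0.529, -0.167, 0.041]
ee_rot: [-3.141, -0.003, -3.098]
force: [-11.3, 2.9, 12.3]
width: 0.0115
gripper_force: 35.0
```

Run:
```python
from h import *
P=[];F=[]
for i in range(4):
    t=grab_frame('side');st=get_state();P.append([*st['eef_pos'],st['ee_rot'][1]]);F.append(st['force'])
print(st['t'],np.mean(P,0),np.mean(F,0),np.ptp(F,0))
```

```text
15.1667 [ 0.52899665 -0.16700851  0.04099233 -0.00344135] [-13.22673009   2.2868542   12.62138371] [0.80939963 0.94798724 1.33973177]
```

```bash
python3 -c "
from station import *
print(job_done())"
```

```text
the job is handed in; nothing more can be done
None
```

I handed the job in with the carrier against the stop under the flap and held flat on the bed at about 12.6 N (20 N at its peak); flap lift and probe travel weren't measured, but by geometry the flap rose about 3 mm and rigid bed contact implies the probe is flush.

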